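# Tighten an edge clamp with a T-handled hexagon key

## Robot

A 6-joint arm with a two-finger parallel gripper is mounted at the origin on a cart in front of the work surface, level with it; the furniture and walls round the work are solid. World frame = base frame: x ahead of the robot, y to its left, z up, the work surface at z = 0. Lengths are in m, angles in degrees, forces in N, time in s.
With the tool pointing down it reaches from about 0.35 to 0.875 m from the base axis. Payload 4.2 kg.
Tool frame: the origin (TCP) lies on the centre line of the jaws, within the pads' length; the fingertips stand tip_reach ahead of it and the grasp point (between the pads) is the TCP (tip_reach is the distance from the TCP to the fingertips, in m); z points along the fingers, y is the line along which they close (so a half turn about z gives the same grasp; the last joint's range is limited). The gripper opens to 87 mm and grips with 3 to 60 N. Pads are 19 mm wide; open, the fingers measure 117 mm over their backs; the gripper's body (75 mm by 190 mm) begins 51 mm behind the grasp point.
Start: joints at [79.504, 22.042, 0.453, 0, -68.411, -14.817], TCP at [0.267, 0.565, 0.242] pointing down, gripper open.
Joint ranges: [-179.83, 179.83], [-69.29, 118.12], [-61.27, 80.66], [-181.25, 117.63], [-171.15, -9.14], [-177.46, 177.46]. Speed limits (degrees/s): [159.86, 159.86, 180, 180, 180, 180].

## Interface

Orientations are given as a 3x3 rotation matrix whose columns are the frame's x, y, z axes.
In Python, from station import sense, capture, finish_job, tip_reach gives the robot as it stands.
- The arm moves only by the tool arm_command, never from a script. Its argument "deltas" is a list of rows, each a list of 7 numbers: the turn, a rotation vector about the tool's x, y, z in rad, then the shift along the tool's x, y, z in cm, then the closure, from -1 (fully open) to 1 (shut), so that 0 is half open. In form: [[rx, ry, rz, dx, dy, dz, hand], ...]. A call has 1 to 8 rows; each row is the pose to reach, as a shift and turn from the pose commanded when the call began, along the tool's axes at that moment; what a row does not reach only later rows make up. A row lasts 1/12 s, in which the tool goes at most 41.7 mm and 7.16 degrees, less where a joint would pass 70% of its speed; a pose out of reach is approached as far as the arm can. A call with a gripper value outside its range is refused whole. The fingers move at their own pace and stop on an object; the grip force is fixed at half the most. Time passes only in rows, so rows that repeat a pose let the fingers close. It gives the time, the measured TCP pose, the force, the opening and the grip force at its end, in the units of the state.
- sense(): the state, without advancing time (a new reading comes with each control period).
- capture(name): name is "scene" or "side" or "wrist"; returns a dict with "pixels" (420x560x3 uint8, blue, green, red), "fovy" (degrees; the focal length in pixels is half the picture's height over the tangent of half this angle, whatever the lens; pixels are square), "cx", "cy" (the principal point, pixels), "k1" (the pictures are not rectified: a ray, as slopes to the right and down, at radius r is drawn at 1 + k1 r^2 times it, then the intrinsics apply), "rvec" (rotation vector, rad) and "tvec" (3), from world to camera coordinates, as OpenCV has them. Camera axes: x right, y down, z forward; pixel columns grow to the right and rows downward; lengths in m; the calibration is good to about 2 mm. A picture is of the moment at which its call begins. There is no depth.
- finish_job(): hands the job in; it is judged then, once.
The state is a dict: "time_s": time; "joints": joint angles; "joint_velocities": joint speeds; "effort": joint torques, N m; "tcp_pos": TCP position; "ee_rot": TCP orientation; "wrist_force": force on the tool from outside, world axes, zero at the start; "moment": the same for the moment, N m; "gripper_width": opening from 0.0 (shut) to 1.0 (fully open); "gripper_force": force on a finger pad.
Only numpy, scipy, OpenCV 4.12 (cv2) and the standard library are available. Lean on these libraries where they do the work, as an engineer would, in place of code of your own. Each camera call takes 0.05 s, during which the arm holds its last target. There are 200 camera calls.

## Task

Clamp the aluminium block in the edge clamp: take the orange T-handled hexagon key from its stand, push it fully home in the recessed socket of the blue-collared cam screw before you turn anything, then turn the screw clockwise until its white line points at the red dot, which closes the jaw on the block. Then put the key back in its stand, hanging upright by its collar, and do not knock the beaker about.

Things in the scene. Friction and masses are not known exactly. Their poses are not given: they have to be found in the camera images.
- key_grip (a point): Centre of the key's orange T-handle, its grasp point: a bar 90 mm long (own x), 16 mm wide (y, grasp across this) and 22 mm tall (z up). On the axis below it a steel collar 36 mm across, underside 21 mm below this point, then the black hexagonal shank. The key, about 0.16 kg, hangs upright and loose in its stand.
- key: The key; origin at the centre of the shank's end face, 81 mm straight below the handle's centre, same axes. The hexagonal shank is 60 mm long, 17 mm across flats (19.6 mm over corners), with a 5 mm chamfered end. Two of its flats face own +x and -x, along the handle; the others every 60 degrees.
- stand_hole (a point): Middle of the 24 mm round hole in the grey top plate (60 x 70 mm, 8 mm thick) of the key's fixed stand, at the plate's upper face, 75 mm above the bench; foot 90 x 90 mm. The key hangs here shank down with its collar flat on the plate; any way round will do.
- socket (a point): Mouth centre of the screw's hexagon socket, 33 mm above the bench, 3 mm below the top of the blue boss (55 mm across, bore 35 mm). Socket 18.5 mm across flats, 18 mm deep, its top 3 mm countersunk at 45 degrees. It turns with the screw: two flats face along its x, the others every 60 degrees; z up. White line on the screw: own -x side. Boss dots: white loose, red tight (69 degrees on).
- socket_floor (a point): Middle of the socket's floor, 18 mm below its mouth and 15 mm above the bench; the key's tip stands on it when the key is fully home. Same axes as the socket.
- screw (a joint): Angle of the cam screw in rad, growing clockwise seen from above: 0 (loose stop) with its white line at the white dot, 1.2 with the line at the red dot; a stop at 2.0 lies beyond what the sprung jaw should be tightened to. It starts between 0 and 0.25, needs about 0.1 Nm and stays where it is left. The key has about 0.18 rad of play either way in the socket.
- jaw (a joint): Travel of the sliding jaw in m, driven by the screw: 4.5 mm per rad, 5.4 mm at the red dot. Its sprung steel face meets the block at about 4.2 mm and then presses on it with some 4 N per mm.
- block_centre (a point): Centre of the grey aluminium block with a hole in its top, 32 x 44 x 22 mm, lying loose between the clamp's two steel jaws on the clamp's 14 mm thick fixed base plate (150 x 100 mm), about 73 mm from the screw's axis. The jaws' tops are about 41 mm above the bench. Not to be handled.
- beaker_centre (a point): Centre of a clear loose beaker, 52 mm across and 66 mm tall, standing on the bench near the clamp. Leave it alone.
Mind the look-alikes: they are no part of the job. Leave any purple or turquoise look-alike of the key alone.

How it is judged (in metres and radians):
On the way, in this order (a step that is already met when the one before it is completed fails the run):
1. the key stands fully home in the socket (tip within 2.5 mm of the socket floor and 3 mm of its axis, upright within 0.12 rad) while the screw is still loose (below 0.5 rad) (z of key in the frame of socket_floor below 0.0025 m and horizontal distance between key and socket_floor below 0.003 m and angle between key's own z axis and vertical below 0.12 rad and value of joint screw below 0.5 rad), for 0.2 s.
2. the screw is turned to within 0.22 rad of the red dot (0.98 to 1.42 rad) with the key still within 4 mm of the socket floor (value of joint screw between 0.98 and 1.42 rad and z of key in the frame of socket_floor below 0.004 m and horizontal distance between key and socket_floor below 0.003 m), for 0.1 s.
At the end, for the whole second after the job is handed in: The screw is within 0.22 rad of the red dot, the jaw beyond 4.3 mm, the block flat on the clamp; the key hangs at rest in its stand, collar on the plate (handle centre within 8 mm of the hole's axis, 17 to 24 mm above it), upright within 0.08 rad (value of joint screw between 0.98 and 1.42 rad and value of joint jaw above 0.0043 m and z of block_centre in the frame of socket_floor below 0.016 m and horizontal distance between key_grip and stand_hole below 0.008 m and z of key_grip in the frame of stand_hole between 0.017 and 0.024 m and angle between key_grip's own z axis and vertical below 0.08 rad and linear speed of key below 0.02 m/s); the robot touches nothing.
It fails at once if the beaker is knocked about: moved more than 30 mm or tipped more than 0.4 rad (distance of beaker_centre from where it was at the start of the episode above 0.03 m or angle between beaker_centre's own z axis and vertical above 0.4 rad).
It also fails if it takes over 72 s, if anything falls off the work surface, if the arm or the gripper's body presses on something with over 40 N, if the wrist force passes 120 N, or if a joint passes its speed limit or range.

## Working session

There is one attempt and no reset: what is moved stays moved. The work goes in short steps, Python scripts to look and compute and a tool call to move; the robot and the scene stay as the last step left them, time stands still between calls to the robot, and variables do not carry over. Pictures are saved under pics/ and viewed, at most 11 in all, crops included, and the job is handed in when it is done.

Besides the shell and the picture viewer there is one more tool, called as name([rows], argument=value, ...), one row to a line, values as JSON. arm_command: Moves the arm, as the interface text tells. Its arguments: {"type":"object","properties":{"deltas":{"type":"array"}},"required":["deltas"]}

```bash
mkdir -p pics; cat > h.py <<'E'
import numpy as np,cv2,pickle
from station import sense,capture,finish_job,tip_reach
def cap(n,save=None):
    c=capture(n)
    if save: cv2.imwrite('pics/'+save+'.png',c['pixels']); pickle.dump(c,open('pics/'+save+'.pkl','wb'))
    return c
def load(s): return pickle.load(open('pics/'+s+'.pkl','rb'))
def K(c):
    f=c['pixels'].shape[0]/2/np.tan(np.radians(c['fovy'])/2)
    return np.array([[f,0,c['cx']],[0,f,c['cy']],[0,0,1.]]),np.array([c['k1'],0,0,0,0.])
def ray(c,uv):
    k,d=K(c);R=cv2.Rodrigues(np.array(c['rvec'],float))[0]
    p=cv2.undistortPointsIter(np.array(uv,float).reshape(-1,1,2),k,d,None,None,(3,100,1e-10)).reshape(-1,2) if hasattr(cv2,'undistortPointsIter') else cv2.undistortPoints(np.array(uv,float).reshape(-1,1,2),k,d).reshape(-1,2)
    return -R.T@np.array(c['tvec'],float).ravel(),np.c_[p,np.ones(len(p))]@R
def plane(c,uv,z):
    o,d=ray(c,uv); return o+d*((z-o[2])/d[:,2])[:,None]
def proj(c,P):
    k,d=K(c); return cv2.projectPoints(np.array(P,float).reshape(-1,1,3),np.array(c['rvec'],float),np.array(c['tvec'],float),k,d)[0].reshape(-1,2)
def tri(cs,uvs):
    A=np.zeros((3,3));b=np.zeros(3)
    for c,uv in zip(cs,uvs):
        o,d=ray(c,[uv]);d=d[0]/np.linalg.norm(d[0]);M=np.eye(3)-np.outer(d,d);A+=M;b+=M@o
    return np.linalg.solve(A,b)
E
python3 - <<'E'
from h import *
np.set_printoptions(precision=4,suppress=True)
a=[cap(n,n+'0') for n in('scene','side','wrist')]
print(tip_reach,sense())
for c in a: print(ray(c,[[280,210]]))
s=np.vstack([np.hstack([cv2.resize(a[0]['pixels'],(400,300)),cv2.resize(a[1]['pixels'],(400,300))]),np.hstack([cv2.resize(a[2]['pixels'],(400,300)),np.zeros((300,400,3),np.uint8)])])
cv2.imwrite('pics/all0.png',s)
E
```

```text
0.019 {'time_s': 0.15, 'joints': array([ 79.5024,  22.0816,   0.3998,  -0.0198, -68.413 , -14.8164]), 'joint_velocities': array([-0.0854, -0.132 ,  0.2873,  0.1683,  0.0718, -0.1373]), 'effort': array([ -0.0006, -39.1052,  18.7589,   4.2223,   0.0124,  -0.0001]), 'tcp_pos': array([0.267 , 0.5646, 0.2407]), 'ee_rot': array([[ 0.9039, -0.4277, -0.0006],
       [-0.4277, -0.9039, -0.0016],
       [ 0.0001,  0.0017, -1.    ]]), 'wrist_force': array([ 0.5794,  0.4901, -1.1978]), 'moment': array([-0.0374,  0.0468, -0.0458]), 'gripper_force': 0.0, 'gripper_width': 1.0000226762275628}
(array([-0.3578, -0.456 ,  0.9777]), array([[ 0.6998,  0.2352, -0.6748]]))
(array([-0.1153,  1.0158,  1.3031]), array([[ 0.3779, -0.6559, -0.6535]]))
(array([0.3311, 0.5345, 0.3849]), array([[-0.2325,  0.1041, -0.967 ]]))
```

View pics/all0.png

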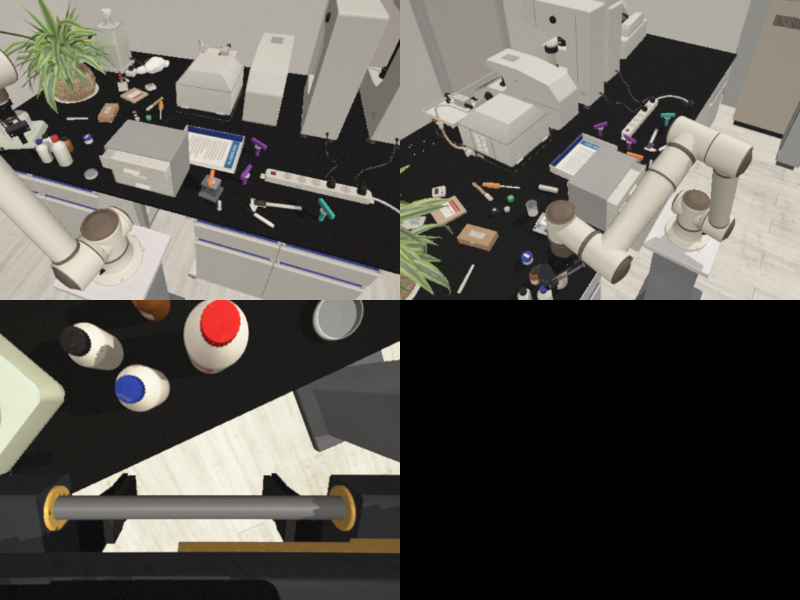

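The scene picture shows the orange key in its stand near (210,185) of the left tile. The clamp seems to be hidden behind the grey box, with a beaker at about (132,208) in the side tile. Next I'll enlarge both.

```bash
python3 - <<'E'
from h import *
np.set_printoptions(precision=4,suppress=True)
a=load('scene0');b=load('side0')
A=cv2.resize(a['pixels'][160:310,80:400],None,fx=2.5,fy=2,interpolation=3) if 0 else cv2.resize(a['pixels'][170:310,60:360],(640,299),interpolation=2)
B=cv2.resize(b['pixels'][170:310,130:430],(640,299),interpolation=2)
cv2.imwrite('pics/z0.png',np.vstack([A,B]))
for c,n in((a,'scene'),(b,'side')):
    h=cv2.cvtColor(c['pixels'],cv2.COLOR_BGR2HSV)
    for nm,lo,hi in(('or',(5,150,120),(18,255,255)),('blue',(100,130,60),(125,255,255))):
        k=cv2.connectedComponentsWithStats(cv2.inRange(h,lo,hi))
        for s,ce in zip(k[2][1:],k[3][1:]):
            if s[4]>15: print(n,nm,s,ce,plane(c,[ce],.1 if nm=='or' else .036)[0])
E
```

```text
scene or [222 141   6  12  47] [224.766  146.4255] [0.8565 0.1921 0.1   ]
scene or [ 91 195   9  17  66] [ 96.3333 202.4697] [0.3964 0.4702 0.1   ]
scene or [291 237  10  26 122] [295.459  248.2377] [ 0.401  -0.2497  0.1   ]
scene blue [264 177  76  21 487] [301.731  187.0842] [ 0.7712 -0.1675  0.036 ]
scene blue [116 187  13   9  53] [121.3962 191.9245] [0.5322 0.4863 0.036 ]
scene blue [ 50 195   8   7  41] [ 53.6829 198.    ] [0.4246 0.7063 0.036 ]
scene blue [315 198  20  37 151] [324.053 217.596] [ 0.6282 -0.291   0.036 ]
scene blue [ 53 247  14   5  18] [ 59.3889 248.8333] [0.221  0.5027 0.036 ]
scene blue [ 68 251  13   4  17] [ 73.9412 252.7647] [0.221  0.4458 0.036 ]
scene blue [ 82 255  46  14  65] [104.7385 261.2308] [0.2207 0.3285 0.036 ]
scene blue [277 308 110  31 200] [334.255 323.71 ] [ 0.2217 -0.4154  0.036 ]
scene blue [401 342 129  37 265] [465.9208 359.6528] [ 0.2228 -0.7584  0.036 ]
side or [317 212  24  12 122] [329.2541 217.1967] [ 0.3965 -0.2532  0.1   ]
side or [115 256  25   7 125] [127.664 259.008] [0.9001 0.3044 0.1   ]
side or [182 384  11   7  50] [186.64 386.52] [0.4257 0.5715 0.1   ]
side blue [213 191  42  41 191] [233.4346 211.6387] [ 0.7753 -0.1487  0.036 ]
side blue [169 351  16  15 120] [176.9    358.3917] [0.5368 0.492  0.036 ]
side blue [195 398  11  12  70] [199.7    403.8143] [0.3908 0.5696 0.036 ]
```

View pics/z0.png

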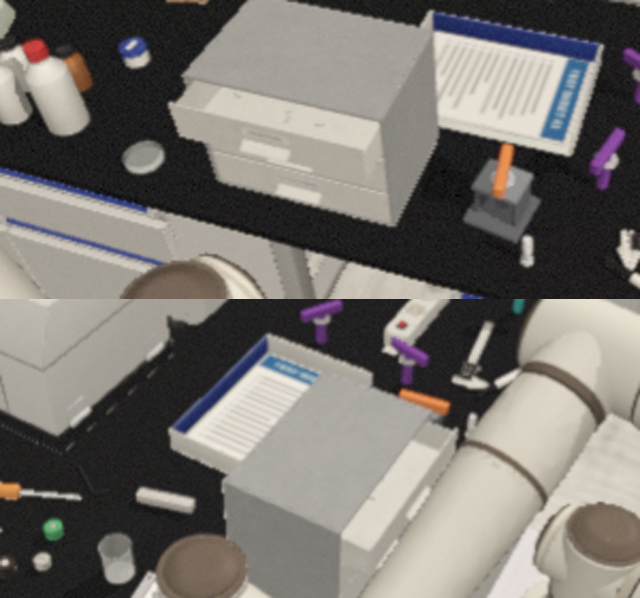

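The key hangs in the stand right of the cabinet: crop (505,170) in scene, (425,402) in side. The beaker is at side crop (117,560). A light corner of the clamp shows at about (150,580), and the arm hides the rest. I'll compute the layout next.

```bash
python3 - <<'E'
from h import *
np.set_printoptions(precision=4,suppress=True)
a=load('scene0');b=load('side0')
s=300/640
fa=lambda u,v:(60+u*s,170+v*s)
fb=lambda u,v:(130+u*s,170+(v-299)*s)
for n,p,q in(('BL',(247,0),(225,485)),('BR',(435,25),(335,375)),('FR',(385,150),(447,425)),('FL',(185,75),(345,555))):
    print(n,tri([a,b],[fa(*p),fb(*q)]))
print('beaker bottom',plane(b,[fb(118,575)],0),'clamp corner',plane(b,[fb(150,580),fb(133,596)],.014))
for c in(a,b):
    h=cv2.cvtColor(c['pixels'],cv2.COLOR_BGR2HSV);m=cv2.inRange(h,(5,150,120),(18,255,255))
    k=cv2.connectedComponentsWithStats(m);i=[j for j in range(1,k[0]) if k[2][j][4]==122][0]
    v,u=np.where(k[1]==i);P=plane(c,np.c_[u,v],.1)[:,:2];ce=P.mean(0);w,e=np.linalg.eigh(np.cov((P-ce).T));t=(P-ce)@e[:,1]
    r=cv2.minAreaRect(P.astype(np.float32)*1000);print(ce,np.degrees(np.arctan2(e[1,1],e[0,1])),t.min(),t.max(),r)
    print(plane(c,np.c_[u,v],.1)[[v.argmin(),v.argmax(),u.argmin(),u.argmax()],:2])
E
```

```text
BL [0.5128 0.1995 0.2209]
BR [ 0.509  -0.1062  0.2306]
FR [ 0.2997 -0.1167  0.1949]
FL [0.3197 0.2019 0.2071]
beaker bottom [[0.6788 0.2848 0.    ]] clamp corner [[0.6202 0.2746 0.014 ]
 [0.6237 0.3132 0.014 ]]
[ 0.4015 -0.2496] -173.08637671946542 -0.047274278347011034 0.05576148474075118 ((397.62359619140625, -251.6858673095703), (103.15123748779297, 19.111888885498047), 9.607489585876465)
[[ 0.4471 -0.2379]
 [ 0.3464 -0.2581]
 [ 0.3557 -0.2491]
 [ 0.4468 -0.2511]]
[ 0.3966 -0.2532] -178.20711711514792 -0.05154717557532836 0.043854796444267874 ((400.5206298828125, -251.9766387939453), (95.21104431152344, 32.03145217895508), 3.2794418334960938)
[[ 0.4475 -0.258 ]
 [ 0.3567 -0.2385]
 [ 0.4481 -0.2507]
 [ 0.359  -0.2704]]
```

arm_command([
  [0,0,0,0,0,-4,-1],
  [0,0,0,2,0,-8,-1],
  [0,0,0,6,2,-11,-1],
  [0,0,0,10,3,-12,-1],
  [0,0,0,14,4.4,-13,-1],
  [0,0,0,18,5.6,-14,-1],
  [0,0,0,22,7,-15,-1],
  [0,0,0,26,8.2,-16,-1],
])

```text
time_s: 0.82
tcp_pos: [0.4531, 0.3917, 0.3972]
ee_rot: [[0.904, -0.427, -0.0], [-0.427, -0.904, -0.0], [-0.0, 0.0, -1.0]]
wrist_force: [0.4, 1.4, 0.1]
gripper_width: 1.0
gripper_force: 0.0
```

arm_command([
  [0,0,0,4,1.2,0,-1],
  [0,0,0,8,2.4,0,-1],
  [0,0,0,11,3.6,0,-1],
  [0,0,0,11,3.6,0,-1],
  [0,0,0,11,3.6,0,-1],
])

```text
time_s: 1.23
tcp_pos: [0.5374, 0.3122, 0.3959]
ee_rot: [[0.902, -0.431, -0.001], [-0.431, -0.902, -0.001], [-0.001, 0.001, -1.0]]
wrist_force: [-0.5, 0.5, -0.1]
gripper_width: 0.995
gripper_force: 0.0
```

```bash
python3 - <<'E'
from h import *
np.set_printoptions(precision=4,suppress=True)
w=cap('wrist','w1');s=cap('side','s1');print(sense()['tcp_pos'],sense()['joints'])
B=cv2.resize(s['pixels'][260:380,150:310],(560,420),interpolation=2)
im=np.hstack([cv2.resize(w['pixels'],(400,300)),cv2.resize(B,(400,300))])
cv2.imwrite('pics/v1.png',im)
E
```

```text
[0.5362 0.3139 0.3963] [ 45.2423  18.4734  16.7677  -0.0202 -88.3337  19.4431]
```

View pics/v1.png

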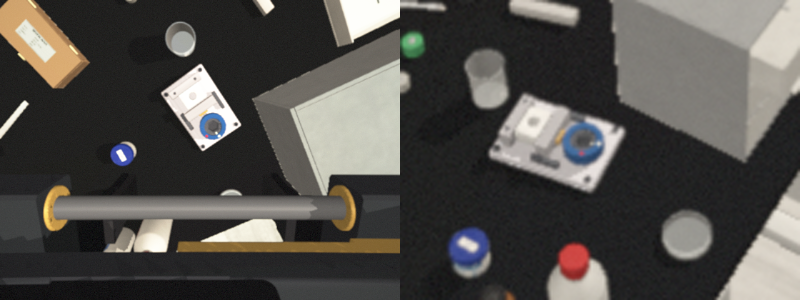

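The wrist picture shows the clamp with its blue boss at tile (212,125), the beaker at (181,38) and the cabinet to the right. I'll measure the boss and enlarge it.

```bash
cat >> h.py <<'E'
def boss(c,guess=None):
    h=cv2.cvtColor(c['pixels'],cv2.COLOR_BGR2HSV);m=cv2.inRange(h,(98,130,60),(125,255,255))
    out=[]
    for q in cv2.findContours(m,cv2.RETR_EXTERNAL,2)[0]:
        if cv2.contourArea(q)<150: continue
        P=plane(c,cv2.convexHull(q).reshape(-1,2),.036)[:,:2]
        (x,y),r=cv2.minEnclosingCircle((P*1000).astype(np.float32)); e=cv2.fitEllipse((P*1000).astype(np.float32)) if len(P)>5 else None
        out.append((x/1000,y/1000,2*r,e))
    return out
def topdown(c,ctr,z,half,n,name=None):
    g=np.linspace(-half,half,n); X,Y=np.meshgrid(g,g)  # right=-y, up=+x
    P=np.c_[(ctr[0]-Y).ravel(),(ctr[1]-X).ravel(),np.full(n*n,z)]
    uv=proj(c,P).astype(np.float32).reshape(n,n,2)
    im=cv2.remap(c['pixels'],uv[...,0],uv[...,1],cv2.INTER_CUBIC)
    if name: cv2.imwrite('pics/'+name+'.png',im)
    return im
E
python3 - <<'E'
from h import *
np.set_printoptions(precision=4,suppress=True)
w=load('w1');s=load('s1')
for c in(w,s):
    for b in boss(c): print(b)
b=[x for x in boss(w) if 45<x[2]<70][0] if any(45<x[2]<70 for x in boss(w)) else (0.64,.25)
print(K(w)[0][0,0])
topdown(w,b[:2],.033,.1,600,'td1')
E
```

```text
(0.5412860107421875, 0.4885718383789063, 48.50916290283203, ((541.2648315429688, 488.4781799316406), (47.771976470947266, 47.88044357299805), 38.88041687011719))
(0.5144828491210938, 0.2924055480957031, 52.0005989074707, ((514.272705078125, 292.8525390625), (50.52790451049805, 52.61125183105469), 79.08910369873047))
(0.5368292846679688, 0.49010964965820314, 49.59464645385742, ((537.9405517578125, 491.0816955566406), (44.20928192138672, 48.971370697021484), 50.16395950317383))
352.117716720551
```

View pics/td1.png

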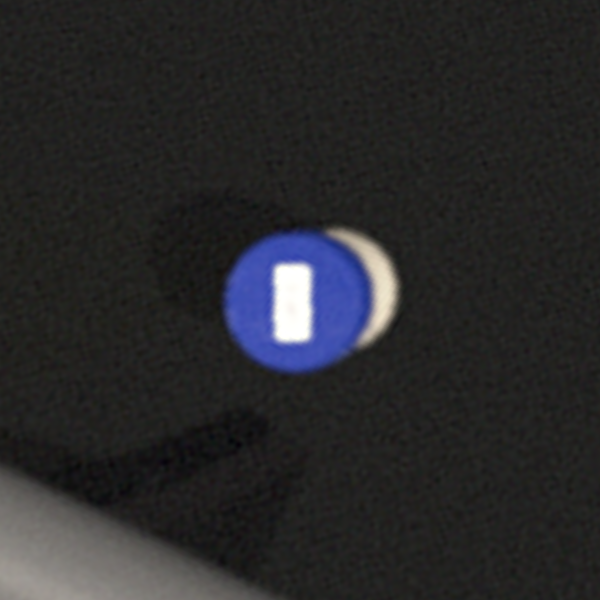

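That crop shows the blue-capped jar, a decoy. The boss is the other blob, at (0.514,0.293). I'll rectify there.

```bash
python3 - <<'E'
from h import *
w=load('w1')
a=topdown(w,(.5145,.2925),.036,.045,500)
b=topdown(w,(.56,.27),.014,.15,300)
cv2.imwrite('pics/td2.png',np.hstack([a,cv2.copyMakeBorder(b,0,200,0,0,0)]))
E
```

```text
(no output)
```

View pics/td2.png

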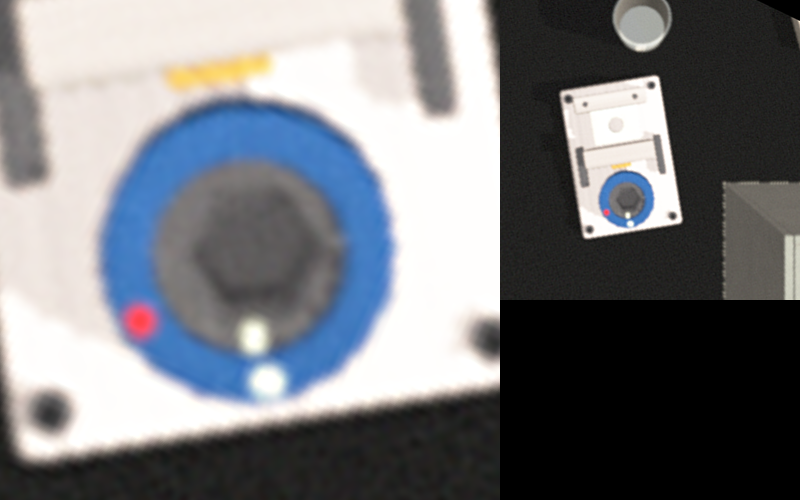

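The close-up is centred on the boss at (0.5145,0.293). The white line at (255,335) sits near the white dot at (268,380), and the red dot is at (140,321), so the socket yaw is about 6°. The cabinet side is at y≈0.20, so I'll use a handle yaw near −54° in the socket to keep the gripper body clear. Now I'll go over the key.

arm_command([
  [0,0,0,0.9,4,0,-1],
  [0,0,0,1.7,8,0,-1],
  [0,0,0,2.6,12,0,-1],
  [0,0,0,3.4,16,0,-1],
  [0,0,0,4.3,20,0,-1],
  [0,0,0,5.1,24,0,-1],
  [0,0,0,6,28,0,-1],
  [0,0,0,6.8,32,0,-1],
])

```text
time_s: 2.0
tcp_pos: [0.4597, -0.005, 0.3971]
ee_rot: [[0.905, -0.425, 0.001], [-0.425, -0.905, 0.0], [0.001, -0.001, -1.0]]
wrist_force: [1.1, 0.2, 1.1]
gripper_width: 1.0
gripper_force: 0.0
```

arm_command([
  [0,0,-0.1,0.9,4,0,-1],
  [0,0,-0.2,1.7,8,0,-1],
  [0,0,-0.3,2.6,12,0,-1],
  [0,0,-0.4,3.4,16,2,-1],
  [0,0,-0.5,4.3,20,4,-1],
  [0,0,-0.55,5.1,24,6.6,-1],
  [0,0,-0.55,5.1,24.6,6.6,-1],
  [0,0,-0.55,5.1,24.6,6.6,-1],
])

```text
time_s: 2.67
tcp_pos: [0.3999, -0.2499, 0.3278]
ee_rot: [[0.994, 0.105, -0.006], [0.105, -0.994, 0.002], [-0.006, -0.002, -1.0]]
wrist_force: [-0.2, 0.1, -0.3]
gripper_width: 0.997
gripper_force: 0.0
```

```bash
python3 - <<'E'
from h import *
np.set_printoptions(precision=4,suppress=True)
w=cap('wrist','w2');s=sense();print(s['tcp_pos'],s['ee_rot'][:,0],s['joints'],s['time_s'])
h=cv2.cvtColor(w['pixels'],cv2.COLOR_BGR2HSV);m=cv2.inRange(h,(5,150,120),(18,255,255))
for q in cv2.findContours(m,0,2)[0]:
    if cv2.contourArea(q)>300:
        P=plane(w,q.reshape(-1,2),.107)[:,:2]; print(cv2.minAreaRect((P*1000).astype(np.float32)),q.reshape(-1,2).mean(0))
a=topdown(w,(.4,-.252),.075,.06,400);cv2.imwrite('pics/v2.png',np.hstack([cv2.resize(w['pixels'],(400,300)),a[:300]]) if 0 else np.hstack([cv2.copyMakeBorder(cv2.resize(w['pixels'],(400,300)),0,100,0,0,0),a]))
E
```

```text
[ 0.401  -0.249   0.3293] [ 0.9943  0.1064 -0.003 ] [-12.0624   3.7793 -10.9757  -0.0144 -75.4289 108.1746] 2.7167
((402.0178527832031, -251.05438232421875), (89.62728881835938, 16.26125717163086), 6.831411361694336) [280.0741 177.7778]
```

View pics/v2.png

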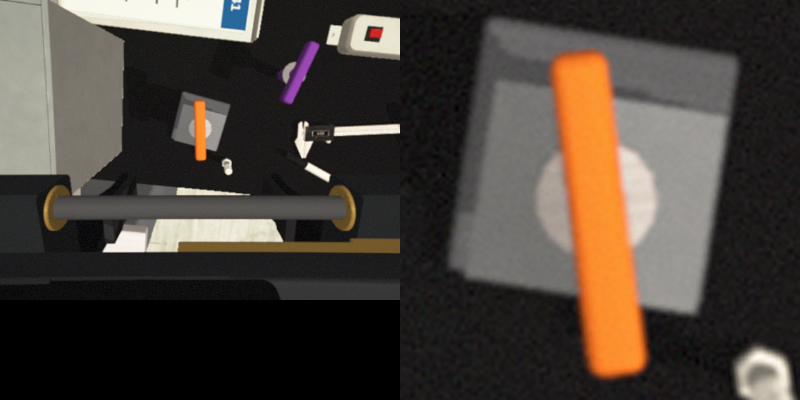

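Key centre (0.402,−0.251), yaw 6.8°, handle at (200,130) in the left tile. The purple look-alike is at (300,72), clear of the fingers. Descending with the gripper part open.

arm_command([
  [0,0,-0.015,0.1,0.2,4,-0.4],
  [0,0,-0.015,0.1,0.2,8,-0.4],
  [0,0,-0.015,0.1,0.2,12,-0.4],
  [0,0,-0.015,0.1,0.2,16,-0.4],
  [0,0,-0.015,0.1,0.2,18,-0.4],
  [0,0,-0.015,0.1,0.2,18,-0.4],
])

```text
time_s: 3.22
tcp_pos: [0.4011, -0.2482, 0.147]
ee_rot: [[0.992, 0.125, -0.009], [0.125, -0.992, 0.003], [-0.008, -0.004, -1.0]]
wrist_force: [-0.7, 0.8, 0.7]
gripper_width: 0.721
gripper_force: 0.0
```

arm_command([
  [0,0,0,0,0.2,2,-0.4],
  [0,0,0,0,0.2,4.2,-0.4],
  [0,0,0,0,0.2,4.2,-0.4],
  [0,0,0,0,0.2,4.2,-0.4],
])

```text
time_s: 3.55
tcp_pos: [0.4047, -0.2521, 0.1101]
ee_rot: [[0.992, 0.125, 0.001], [0.125, -0.992, -0.001], [0.001, 0.001, -1.0]]
wrist_force: [-0.2, -0.5, 0.6]
gripper_width: 0.701
gripper_force: 0.0
```

```bash
python3 - <<'E'
from h import *
np.set_printoptions(precision=4,suppress=True)
for i in range(1):
    s=sense();print(s['tcp_pos'],s['ee_rot'],s['wrist_force'],s['joints'],s['gripper_width'])
E
```

```text
[ 0.4047 -0.2521  0.1101] [[ 0.9921  0.1251  0.0011]
 [ 0.1251 -0.9921 -0.0008]
 [ 0.001   0.0009 -1.    ]] [-0.1519 -0.4855  0.6459] [-12.3222  16.2362 -30.1746   0.0434 -43.5164 109.4787] 0.7005515215552123
```

arm_command([
  [0,0,0,-0.2,0,0.4,-0.4],
  [0,0,0,-0.2,0,0.4,1],
  [0,0,0,-0.2,0,0.4,1],
  [0,0,0,-0.2,0,0.4,1],
  [0,0,0,-0.2,0,0.4,1],
  [0,0,0,-0.2,0,0.4,1],
  [0,0,0,-0.2,0,0.4,1],
  [0,0,0,-0.2,0,0.4,1],
])

```text
time_s: 4.22
tcp_pos: [0.4014, -0.2529, 0.1048]
ee_rot: [[0.992, 0.123, 0.0], [0.123, -0.992, -0.0], [0.0, 0.0, -1.0]]
wrist_force: [0.3, -0.0, -0.2]
gripper_width: 0.254
gripper_force: 0.0
```

arm_command([
  [0,0,0,0,0,0,1],
  [0,0,0,0,0,0,1],
  [0,0,0,0,0,0,1],
])

```text
time_s: 4.47
tcp_pos: [0.4013, -0.2527, 0.1047]
ee_rot: [[0.992, 0.123, -0.0], [0.123, -0.992, 0.0], [-0.0, -0.0, -1.0]]
wrist_force: [-1.0, 2.2, 1.1]
gripper_width: 0.18
gripper_force: 30.0
```

arm_command([
  [0,0,0,0,0,-2,1],
  [0,0,0,0,0,-6,1],
  [0,0,0,0,0,-10,1],
  [0,0,0,0,0,-14,1],
  [0,0,0,0,0,-18,1],
  [0,0,0,0,0,-22,1],
  [0,0,0,0,0,-26,1],
  [0,0,0,0,0,-28,1],
])

```text
time_s: 5.13
tcp_pos: [0.4021, -0.2537, 0.3899]
ee_rot: [[0.992, 0.123, 0.007], [0.123, -0.992, -0.004], [0.007, 0.004, -1.0]]
wrist_force: [0.3, -0.3, -1.7]
gripper_width: 0.18
gripper_force: 30.0
```

arm_command([
  [0,0,0.1,0.5,-3,0,1],
  [0,0,0.2,1.5,-7,0,1],
  [0,0,0.3,2.5,-11,0,1],
  [0,0,0.4,3,-15,0,1],
  [0,0,0.5,3.5,-19,0,1],
  [0,0,0.6,4,-23,0,1],
  [0,0,0.7,4.5,-26,0,1],
  [0,0,0.7,4.5,-28,0,1],
])

```text
time_s: 5.8
tcp_pos: [0.4112, 0.0317, 0.3842]
ee_rot: [[0.836, -0.549, -0.001], [-0.549, -0.836, -0.0], [-0.0, 0.001, -1.0]]
wrist_force: [0.6, 0.1, -1.1]
gripper_width: 0.182
gripper_force: 30.0
```

arm_command([
  [0,0,0.1,-0.7,-4,0,1],
  [0,0,0.2,-1.5,-8,0,1],
  [0,0,0.3,-2.3,-12,0,1],
  [0,0,0.38,-3.5,-16,0,1],
  [0,0,0.38,-4.5,-20,0,1],
  [0,0,0.38,-5.2,-24,0,1],
  [0,0,0.38,-5.7,-27.5,0,1],
  [0,0,0.38,-5.7,-27.5,0,1],
])

```text
time_s: 6.47
tcp_pos: [0.5155, 0.2976, 0.3802]
ee_rot: [[0.579, -0.815, -0.004], [-0.815, -0.579, -0.002], [-0.001, 0.004, -1.0]]
wrist_force: [0.7, -0.5, -2.5]
gripper_width: 0.178
gripper_force: 30.0
```

arm_command([
  [0,0,0,-1,0,3,1],
  [0,0,0,-3,0,7,1],
  [0,0,0,-3,0,10,1],
  [0,0,0,-3,0,10,1],
  [0,0,0,-3,0,10,1],
])

```text
time_s: 6.88
tcp_pos: [0.4961, 0.3158, 0.2831]
ee_rot: [[0.577, -0.817, -0.003], [-0.817, -0.576, -0.004], [0.002, 0.005, -1.0]]
wrist_force: [0.7, 0.5, -0.0]
gripper_width: 0.177
gripper_force: 30.0
```

```bash
python3 - <<'E'
from h import *
np.set_printoptions(precision=4,suppress=True)
w=cap('wrist','w3');s=sense();print(s['tcp_pos'],s['ee_rot'],s['joints'],s['time_s'])
for b in boss(w): print(b)
a=topdown(w,(.5145,.2925),.036,.05,400)
cv2.imwrite('pics/v3.png',np.hstack([cv2.copyMakeBorder(cv2.resize(w['pixels'],(400,300)),0,100,0,0,0),a]))
E
```

```text
[0.4975 0.3165 0.2858] [[ 0.5763 -0.8172  0.0017]
 [-0.8172 -0.5763 -0.0006]
 [ 0.0014 -0.0011 -1.    ]] [ 48.2401  17.001   -0.6319   0.0995 -72.3257 -13.0778] 6.9333
(0.5140521240234375, 0.29270785522460935, 52.0501823425293, ((513.705078125, 292.6460266113281), (50.99336242675781, 51.722572326660156), 12.795352935791016))
```

View pics/v3.png

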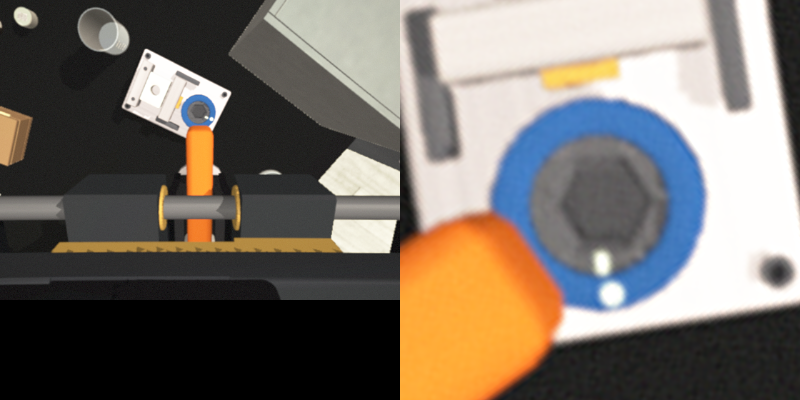

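The boss reads (0.514,0.293), consistent with before, at tile (198,110). The white line is at (602,262) on the right, so the socket yaw is about 3° and the screw is still loose. The handle hides nothing that matters. I'll align and lower.

arm_command([
  [0,0,0.04,1.5,0,3,1],
  [0,0,0.04,2.9,0,6,1],
  [0,0,0.04,2.9,0,9,1],
  [0,0,0.04,2.9,0,11,1],
  [0,0,0.04,2.9,0,12,1],
  [0,0,0.04,2.9,0,12,1],
  [0,0,0.04,2.9,0,12,1],
  [0,0,0.04,2.9,0,12,1],
])

```text
time_s: 7.6
tcp_pos: [0.5149, 0.2941, 0.1676]
ee_rot: [[0.543, -0.839, 0.005], [-0.839, -0.543, 0.003], [-0.0, -0.006, -1.0]]
wrist_force: [-0.7, 0.1, -1.0]
gripper_width: 0.181
gripper_force: 30.0
```

```bash
python3 - <<'E'
from h import *
np.set_printoptions(precision=4,suppress=True)
w=cap('wrist');S=[sense()['tcp_pos']]
s1=cap('side','s4');S.append(sense()['tcp_pos']);c1=cap('scene','c4');S.append(sense()['tcp_pos']);print(np.array(S),sense()['ee_rot'],sense()['wrist_force'],sense()['time_s'])
B=cv2.resize(s1['pixels'][240:340,170:270],(400,400),interpolation=2)
cv2.imwrite('pics/v4.png',np.hstack([cv2.copyMakeBorder(cv2.resize(w['pixels'],(400,300)),0,100,0,0,0),B]))
E
```

```text
[[0.5146 0.294  0.1674]
 [0.5143 0.2939 0.1671]
 [0.514  0.2937 0.1666]] [[ 0.5433 -0.8395  0.0028]
 [-0.8395 -0.5433  0.0023]
 [-0.0005 -0.0036 -1.    ]] [-0.4314  0.7156 -1.9095] 7.75
```

View pics/v4.png

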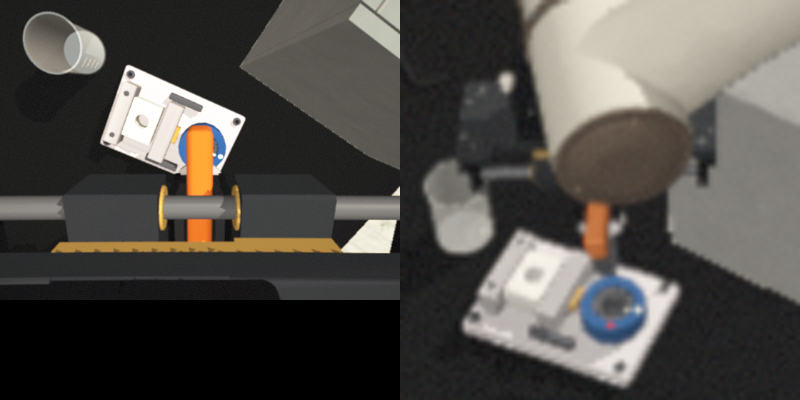

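The side view shows the key's dark tip at crop (603,268) above the boss at (613,308). I'll check the alignment from pixels.

```bash
python3 - <<'E'
from h import *
np.set_printoptions(precision=4,suppress=True)
c=load('s4')
print('boss side',boss(c))
print('expected tip px in crop',(proj(c,[[.514,.2937,.0766],[.514,.2937,.0957]])-[170,240])*4)
g=c['pixels'][300:314,212:230].astype(int).sum(2)//3;print(g)
E
```

```text
boss side []
expected tip px in crop [[204.5183 268.2934]
 [202.8038 253.365 ]]
[[ 37  33  29  57 118 132 133 132 121  92  78  68  48  32  36  33  30  34]
 [ 64  59  52  57 104 118 117 115 110  88  77  71  48  33  34  32  32  28]
 [143 132 124 107 110 115 114 113 107  87  79  76  49  31  31  33  33  31]
 [204 194 192 174 155 129 113 109 104  91  78  75  51  26  35  30  32  35]
 [203 199 196 195 191 150 110  96  89  79  73  74  55  39  31  34  25  36]
 [198 197 196 197 186 146  98  77  73  72  76  77  70  54  38  34  30  30]
 [196 198 196 191 164 142 100  72  72  72  68  86 119 118  89  72  57  46]
 [196 196 196 177 148 136 107  89  75  70  77 106 168 190 170 157 134 115]
 [194 196 191 155 138 138 140 131 102  87  86 106 178 207 214 217 205 194]
 [196 193 170 145 141 154 170 166 134 117 108 114 130 155 177 195 214 223]
 [194 184 153 142 151 166 155 136 122 115 113 111 113 119 124 137 178 212]
 [189 157 148 152 169 153 129 117 115 106 103 103  97 107 113 116 132 176]
 [174 149 160 168 156 130 115 107 105 107 109 105  96 104  98 102 113 129]
 [155 151 164 150 129 118 107 101 105 102 100  96  92  94  90  89 105 115]]
```

arm_command([
  [0,0,0,0.05,0.05,1.5,1],
  [0,0,0,0.05,0.05,3,1],
  [0,0,0,0.05,0.05,4,1],
  [0,0,0,0.05,0.05,4.2,1],
  [0,0,0,0.05,0.05,4.2,1],
  [0,0,0,0.05,0.05,4.2,1],
  [0,0,0,0.05,0.05,4.2,1],
])

```text
time_s: 8.33
tcp_pos: [0.5138, 0.2927, 0.1238]
ee_rot: [[0.543, -0.84, 0.002], [-0.84, -0.543, 0.001], [-0.0, -0.002, -1.0]]
wrist_force: [-0.1, -0.9, -1.4]
gripper_width: 0.182
gripper_force: 30.0
```

arm_command([
  [0,0,0,0,0,0.15,1],
  [0,0,0,0,0,0.3,1],
  [0,0,0,0,0,0.45,1],
  [0,0,0,0,0,0.6,1],
  [0,0,0,0,0,0.6,1],
  [0,0,0,0,0,0.6,1],
])

```text
time_s: 8.83
tcp_pos: [0.5131, 0.2922, 0.1166]
ee_rot: [[0.543, -0.84, -0.0], [-0.84, -0.543, -0.0], [0.0, 0.0, -1.0]]
wrist_force: [-0.8, 0.3, -1.9]
gripper_width: 0.183
gripper_force: 30.0
```

arm_command([
  [0,0,0,0,0,0.2,1],
  [0,0,0,0,0,0.4,1],
  [0,0,0,0,0,0.6,1],
  [0,0,0,0,0,0.8,1],
  [0,0,0,0,0,1.0,1],
  [0,0,0,0,0,1.0,1],
  [0,0,0,0,0,1.0,1],
])

```text
time_s: 9.42
tcp_pos: [0.513, 0.2923, 0.1065]
ee_rot: [[0.543, -0.84, -0.0], [-0.84, -0.543, -0.0], [-0.0, 0.0, -1.0]]
wrist_force: [-0.6, 0.2, -1.6]
gripper_width: 0.177
gripper_force: 30.0
```

arm_command([
  [0,0,0,0,0,0.1,1],
  [0,0,0,0,0,0.2,1],
  [0,0,0,0,0,0.25,1],
  [0,0,0,0,0,0.25,1],
  [0,0,0,0,0,0.25,1],
])

```text
time_s: 9.83
tcp_pos: [0.5133, 0.2924, 0.1047]
ee_rot: [[0.543, -0.84, 0.001], [-0.84, -0.543, 0.0], [-0.0, -0.001, -1.0]]
wrist_force: [-1.9, 0.9, 2.0]
gripper_width: 0.184
gripper_force: 30.0
```

arm_command([
  [0,0,0,0,0,0.05,1],
  [0,0,0,0,0,0.05,1],
  [0,0,0,0,0,0.05,1],
  [0,0,0,0,0,0.05,1],
  [0,0,0.08,0,0,0.05,1],
  [0,0,0.16,0,0,0.05,1],
  [0,0,0.24,0,0,0.05,1],
  [0,0,0.32,0,0,0.05,1],
])

```text
time_s: 10.5
tcp_pos: [0.513, 0.2928, 0.1047]
ee_rot: [[0.248, -0.969, 0.0], [-0.969, -0.248, 0.001], [-0.001, -0.001, -1.0]]
wrist_force: [-3.9, 1.8, 5.1]
gripper_width: 0.184
gripper_force: 30.0
```

arm_command([
  [0,0,0.06,0,0,0,1],
  [0,0,0.12,0,0,0,1],
  [0,0,0.18,0,0,0,1],
  [0,0,0.24,0,0,0,1],
  [0,0,0.3,0,0,0,1],
  [0,0,0.36,0,0,0,1],
  [0,0,0.4,0,0,0,1],
  [0,0,0.4,0,0,0,1],
])

```text
time_s: 11.17
tcp_pos: [0.5129, 0.2928, 0.1047]
ee_rot: [[-0.146, -0.989, 0.0], [-0.989, 0.146, 0.001], [-0.001, -0.0, -1.0]]
wrist_force: [-4.4, 1.4, 6.3]
gripper_width: 0.181
gripper_force: 30.0
```

arm_command([
  [0,0,0.06,0,0,0,1],
  [0,0,0.12,0,0,0,1],
  [0,0,0.18,0,0,0,1],
  [0,0,0.24,0,0,0,1],
  [0,0,0.3,0,0,0,1],
  [0,0,0.36,0,0,0,1],
  [0,0,0.42,0,0,0,1],
  [0,0,0.48,0,0,0,1],
])

```text
time_s: 11.83
tcp_pos: [0.5127, 0.2929, 0.1047]
ee_rot: [[-0.588, -0.809, -0.0], [-0.809, 0.588, 0.001], [-0.001, 0.001, -1.0]]
wrist_force: [-5.1, 2.7, 6.6]
gripper_width: 0.178
gripper_force: 30.1
```

```bash
python3 - <<'E'
from h import *
np.set_printoptions(precision=4,suppress=True)
w=cap('wrist','w5');s1=cap('side','s5');s=sense();print(s['tcp_pos'],s['ee_rot'][:,0],s['wrist_force'],s['moment'],s['joints'])
a=topdown(w,(.5145,.2925),.036,.05,300);b=topdown(s1,(.5145,.2925),.034,.05,400)
cv2.imwrite('pics/v5.png',np.hstack([cv2.copyMakeBorder(cv2.resize(w['pixels'],(400,300)),0,100,0,0,0),b]))
E
```

```text
[0.5127 0.2929 0.1047] [-0.5866 -0.8099 -0.0009] [-5.3703  2.4356  6.2041] [0.8722 1.6608 0.021 ] [ 45.4177  26.1482 -14.6163  -0.0653 -49.1926 -81.2932]
```

View pics/v5.png

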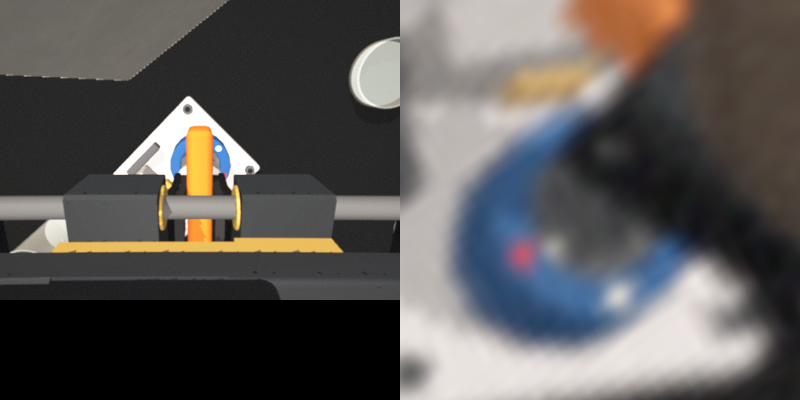

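The side crop shows the white line at (552,243) nearly under the red dot at (522,257). The screw is at about 1.12 rad. I'll turn slightly more, back off into the play, and withdraw.

arm_command([
  [0,0,0.04,0,0,0,1],
  [0,0,0.07,0,0,0,1],
  [0,0,0.07,0,0,0,1],
  [0,0,0.07,0,0,0,1],
  [0,0,0,0,0,0,1],
  [0,0,-0.06,0,0,0,1],
  [0,0,-0.1,0,0,-0.1,1],
  [0,0,-0.1,0,0,-0.1,1],
])

```text
time_s: 12.6
tcp_pos: [0.5128, 0.2926, 0.1047]
ee_rot: [[-0.502, -0.865, -0.0], [-0.865, 0.502, 0.001], [-0.0, 0.001, -1.0]]
wrist_force: [-3.6, 1.8, 1.9]
gripper_width: 0.184
gripper_force: 30.0
```

arm_command([
  [0,0,0,0,0,-0.5,1],
  [0,0,0,0,0,-1,1],
  [0,0,0,0,0,-1.5,1],
  [0,0,0,0,0,-2,1],
  [0,0,0,0,0,-3,1],
  [0,0,0,0,0,-5,1],
  [0,0,0,0,0,-8,1],
  [0,0,0,0,0,-12,1],
])

```text
time_s: 13.27
tcp_pos: [0.5118, 0.2907, 0.2238]
ee_rot: [[-0.503, -0.864, -0.005], [-0.864, 0.503, -0.004], [0.006, 0.002, -1.0]]
wrist_force: [1.4, 0.6, -2.3]
gripper_width: 0.182
gripper_force: 30.0
```

arm_command([
  [0,0,0,0,0,-4,1],
  [0,0,0,0,0,-8,1],
  [0,0,0,0,0,-12,1],
  [0,0,0,0,0,-16,1],
  [0,0,0,0,0,-16,1],
  [0,0,0,0,0,-16,1],
])

```text
time_s: 13.77
tcp_pos: [0.5136, 0.2921, 0.3887]
ee_rot: [[-0.503, -0.865, 0.006], [-0.865, 0.503, 0.005], [-0.007, -0.002, -1.0]]
wrist_force: [-0.7, -0.1, -2.8]
gripper_width: 0.178
gripper_force: 30.0
```

```bash
python3 - <<'E'
from h import *
np.set_printoptions(precision=4,suppress=True)
w=cap('wrist','w6');s1=cap('side','s6');s=sense();print(s['tcp_pos'],s['ee_rot'],s['wrist_force'],s['joints'],s['time_s'])
a=topdown(w,(.5145,.2925),.036,.06,400);b=topdown(s1,(.5145,.2925),.034,.05,400)
cv2.imwrite('pics/v6.png',np.hstack([a,b]))
E
```

```text
[0.5125 0.2917 0.384 ] [[-0.5025 -0.8646 -0.0017]
 [-0.8646  0.5025 -0.0007]
 [ 0.0015  0.0012 -1.    ]] [-0.7094 -0.5867 -1.9498] [ 45.3457  15.1679  10.5133  -0.0441 -85.4433 -75.5094] 13.8667
```

View pics/v6.png

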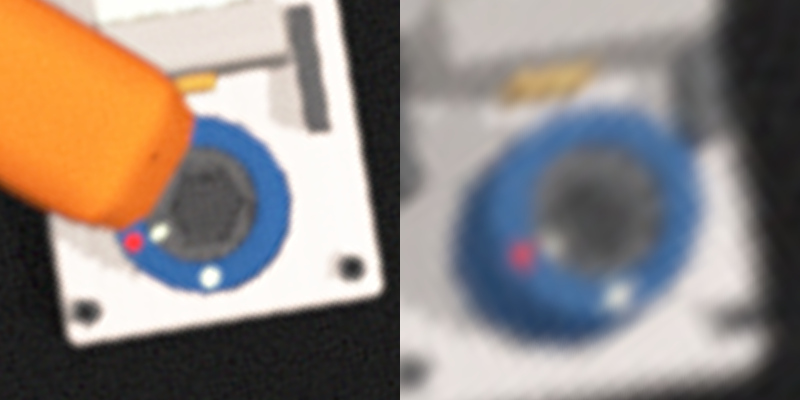

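The screw stays at the red dot: the line is at (160,232) and the dot at (133,242) in the left crop. Taking the key back, in the same orientation as it was grasped.

arm_command([
  [0,0,-0.1,3,-1,0,1],
  [0,0,-0.2,6.6,-2.2,0,1],
  [0,0,-0.3,10,-3.4,0,1],
  [0,0,-0.4,13.8,-4.6,0,1],
  [0,0,-0.5,17.4,-5.8,0,1],
  [0,0,-0.6,21,-7,0,1],
  [0,0,-0.7,24.6,-8.2,0,1],
  [0,0,-0.8,28,-9.4,0,1],
])

```text
time_s: 14.53
tcp_pos: [0.452, 0.0009, 0.3831]
ee_rot: [[0.275, -0.961, -0.004], [-0.961, -0.275, -0.001], [0.0, 0.004, -1.0]]
wrist_force: [0.5, -0.9, -2.3]
gripper_width: 0.182
gripper_force: 30.0
```

arm_command([
  [0,0,-0.1,3,1.5,0,1],
  [0,0,-0.2,6,3,0,1],
  [0,0,-0.3,9,4.6,0,1],
  [0,0,-0.4,12,6.2,0,1],
  [0,0,-0.5,15,7.8,0,1],
  [0,0,-0.6,18,9.3,0,1],
  [0,0,-0.7,21,10.9,0,1],
  [0,0,-0.8,23,11.9,0,1],
])

```text
time_s: 15.2
tcp_pos: [0.3997, -0.2528, 0.3828]
ee_rot: [[0.881, -0.474, -0.005], [-0.474, -0.881, 0.001], [-0.004, 0.001, -1.0]]
wrist_force: [1.2, 0.3, -2.0]
gripper_width: 0.184
gripper_force: 30.0
```

arm_command([
  [0,0,-0.1,0,0,3,1],
  [0,0,-0.2,0,0,6,1],
  [0,0,-0.3,0,0,9,1],
  [0,0,-0.4,0,0,12,1],
  [0,0,-0.5,0,0,14,1],
  [0,0,-0.61,0,0,15,1],
  [0,0,-0.61,0,0,15,1],
  [0,0,-0.61,0,0,15,1],
])

```text
time_s: 15.87
tcp_pos: [0.4006, -0.2507, 0.2335]
ee_rot: [[0.994, 0.11, -0.004], [0.11, -0.994, 0.001], [-0.004, -0.001, -1.0]]
wrist_force: [-0.3, -0.7, -1.7]
gripper_width: 0.188
gripper_force: 30.0
```

```bash
python3 - <<'E'
from h import *
np.set_printoptions(precision=4,suppress=True)
w=cap('wrist','w7');c=cap('scene','c7');s=sense();print(s['tcp_pos'],s['ee_rot'],s['wrist_force'],s['joints'],s['time_s'])
d=s['tcp_pos']-[.4013,-.2527,.1047];print('to go tool cm',-100*s['ee_rot'].T@d)
E
```

```text
[ 0.4018 -0.2509  0.2353] [[ 0.9938  0.111   0.0006]
 [ 0.111  -0.9938 -0.0006]
 [ 0.0006  0.0007 -1.    ]] [ 0.1019 -0.3488 -1.9826] [-12.2516   7.4511 -20.5572   0.0307 -61.9483 108.6104] 15.9667
to go tool cm [-0.0787  0.1623 13.0567]
```

arm_command([
  [0,0,-0.012,0,0.2,2,1],
  [0,0,-0.012,0,0.2,4,1],
  [0,0,-0.012,0,0.2,6,1],
  [0,0,-0.012,0,0.2,6,1],
  [0,0,-0.012,0,0.2,6,1],
  [0,0,-0.012,0,0.2,6,1],
  [0,0,-0.012,0,0.2,6,1],
])

```text
time_s: 16.55
tcp_pos: [0.403, -0.2531, 0.1765]
ee_rot: [[0.992, 0.125, 0.004], [0.125, -0.992, -0.001], [0.003, 0.002, -1.0]]
wrist_force: [0.8, 0.2, -2.0]
gripper_width: 0.183
gripper_force: 30.0
```

```bash
python3 - <<'E'
from h import *
np.set_printoptions(precision=4,suppress=True)
w=cap('wrist','w8');a=cap('scene','c8');s=sense();print(s['tcp_pos'],s['ee_rot'][:,0])
d=s['tcp_pos']-[.4013,-.2527,.1047];print('to go tool cm',-100*s['ee_rot'].T@d)
for c in (load('w2'),w):
    h=cv2.cvtColor(c['pixels'],cv2.COLOR_BGR2HSV)
B=lambda c:cv2.resize(c['pixels'][230:290,265:345],(400,300),interpolation=2)
cv2.imwrite('pics/v8.png',np.hstack([cv2.resize(w['pixels'],(400,300)),B(a)]))
E
```

```text
[ 0.4026 -0.2529  0.1761] [0.9922 0.1249 0.0026]
to go tool cm [-0.1408 -0.0464  7.1392]
```

View pics/v8.png

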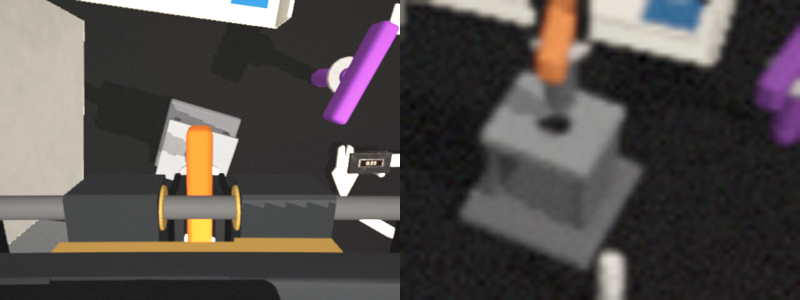

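The scene crop shows the hole at (555,125), right below the shank tip at (560,105). Lowering.

arm_command([
  [0,0,0,-0.07,0,0.8,1],
  [0,0,0,-0.07,0,0.8,1],
  [0,0,0,-0.07,0,1.1,1],
  [0,0,0,-0.07,0,1.4,1],
  [0,0,0,-0.07,0,1.7,1],
  [0,0,0,-0.07,0,2,1],
  [0,0,0,-0.07,0,2,1],
])

```text
time_s: 17.23
tcp_pos: [0.4007, -0.2526, 0.1539]
ee_rot: [[0.992, 0.125, -0.001], [0.125, -0.992, 0.001], [-0.001, -0.001, -1.0]]
wrist_force: [-0.3, -0.0, -2.3]
gripper_width: 0.182
gripper_force: 30.0
```

Tip is about 11 mm into the hole with no contact. Continuing.

arm_command([
  [0,0,0,0.05,0,0.8,1],
  [0,0,0,0.05,0,1.6,1],
  [0,0,0,0.05,0,2.4,1],
  [0,0,0,0.05,0,3.2,1],
  [0,0,0,0.05,0,4,1],
  [0,0,0,0.05,0,4.5,1],
  [0,0,0,0.05,0,4.7,1],
  [0,0,0,0.05,0,4.7,1],
])

```text
time_s: 17.9
tcp_pos: [0.4013, -0.2527, 0.1071]
ee_rot: [[0.992, 0.125, -0.001], [0.125, -0.992, 0.0], [-0.001, -0.0, -1.0]]
wrist_force: [-1.0, 1.3, -1.8]
gripper_width: 0.183
gripper_force: 30.0
```

arm_command([
  [0,0,0,0,0,0.1,1],
  [0,0,0,0,0,0.15,1],
  [0,0,0,0,0,0.15,1],
  [0,0,0,0,0,0.15,1],
])

```text
time_s: 18.23
tcp_pos: [0.4016, -0.2527, 0.1064]
ee_rot: [[0.992, 0.125, 0.0], [0.125, -0.992, 0.0], [0.0, 0.0, -1.0]]
wrist_force: [-0.6, 1.3, -2.0]
gripper_width: 0.182
gripper_force: 30.0
```

arm_command([
  [0,0,0,0,0,0.1,1],
  [0,0,0,0,0,0.15,1],
  [0,0,0,0,0,0.15,1],
  [0,0,0,0,0,0.15,1],
])

```text
time_s: 18.57
tcp_pos: [0.4016, -0.2527, 0.1047]
ee_rot: [[0.992, 0.125, 0.0], [0.125, -0.992, 0.0], [0.0, -0.0, -1.0]]
wrist_force: [-0.5, 0.7, -1.8]
gripper_width: 0.181
gripper_force: 30.0
```

arm_command([
  [0,0,0,0,0,0.05,1],
  [0,0,0,0,0,0.05,0.4],
  [0,0,0,0,0,0.05,0.2],
  [0,0,0,0,0,0.05,0],
  [0,0,0,0,0,0.05,-0.2],
  [0,0,0,0,0,0.05,-0.3],
  [0,0,0,0,0,0.05,-0.3],
  [0,0,0,0,0,0.05,-0.3],
])

```text
time_s: 19.23
tcp_pos: [0.4016, -0.2528, 0.1042]
ee_rot: [[0.992, 0.125, 0.0], [0.125, -0.992, -0.0], [0.0, 0.0, -1.0]]
wrist_force: [-0.9, 0.3, 0.4]
gripper_width: 0.603
gripper_force: 0.0
```

arm_command([
  [0,0,0,0,0,-1,-0.3],
  [0,0,0,0,0,-3,-0.3],
  [0,0,0,0,0,-6,-0.3],
  [0,0,0,0,0,-10,-0.3],
  [0,0,0,0,0,-14,-0.3],
  [0,0,0,0,0,-18,-0.3],
  [0,0,0,0,0,-22,-0.3],
  [0,0,0,0,0,-22,-0.3],
])

```text
time_s: 19.9
tcp_pos: [0.4047, -0.2546, 0.3333]
ee_rot: [[0.992, 0.126, 0.016], [0.126, -0.992, -0.008], [0.015, 0.01, -1.0]]
wrist_force: [1.3, -0.3, 0.8]
gripper_width: 0.649
gripper_force: 0.0
```

```bash
python3 - <<'E'
from h import *
np.set_printoptions(precision=4,suppress=True)
w=cap('wrist','w9');c=cap('scene','c9');s=sense();print(s['tcp_pos'],s['gripper_width'],s['wrist_force'])
h=cv2.cvtColor(w['pixels'],cv2.COLOR_BGR2HSV);m=cv2.inRange(h,(5,150,120),(18,255,255))
for q in cv2.findContours(m,0,2)[0]:
    if cv2.contourArea(q)>300:
        P=plane(w,q.reshape(-1,2),.107)[:,:2]; print(cv2.minAreaRect((P*1000).astype(np.float32)))
for n in('scene0','c9'):
    h=cv2.cvtColor(load(n)['pixels'],cv2.COLOR_BGR2HSV);m=cv2.inRange(h,(5,150,120),(18,255,255))
    k=cv2.connectedComponentsWithStats(m);print([(x,y) for x,y in zip(k[2],k[3]) if 280<y[0]<310 and 230<y[1]<270 and x[4]>60])
E
```

```text
[ 0.4021 -0.2527  0.3259] 0.6486973938393845 [-0.0367  0.1601 -1.0741]
((402.2164611816406, -253.6298065185547), (90.38874816894531, 15.41833209991455), 7.037931442260742)
[(array([291, 237,  10,  26, 122], dtype=int32), array([295.459 , 248.2377]))]
[(array([292, 238,  10,  25, 126], dtype=int32), array([296.3095, 248.619 ]))]
```

```bash
python3 -c "
from h import *
print(finish_job())"
```

```text
the job is handed in; nothing more can be done
None
```

I handed the job in at about 20 s: the screw's white line is at the red dot, with the screw at an estimated 1.1–1.2 rad from the pictures. The key hangs upright in its stand, about 2 mm from where it started, and the arm never went near the beaker; the verdict was not reported back.

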